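# Seat the corner stage on the cuvette reader and hold the cuvette block in its corner

### The arm

A 6-joint arm with a two-finger parallel gripper is mounted at the origin on the work surface. World frame = base frame: x ahead of the robot, y to its left, z up, the work surface at z = 0. Lengths are in m, angles in degrees, forces in N, time in s.
With the tool pointing down it reaches from about 0.3 to 0.85 m from the base axis. Payload 4.2 kg.
Tool frame: the origin (TCP) lies on the centre line of the jaws, within the pads' length; the fingertips stand 19 mm ahead of it and the grasp point (between the pads) is the TCP; z points along the fingers, y is the direction in which the jaws open and shut (so a half turn about z gives the same grasp; the last joint's range is limited). The gripper opens to 91 mm and grips with 3 to 60 N. Pads are 32 mm wide; open, the fingers measure 118 mm over their backs; the gripper's body (76 mm by 178 mm) begins 60 mm behind the grasp point.
Start: joints at [-65.374, 18.312, 89.639, -0, 72.044, -1.146], TCP at [0.25, -0.518, 0.233] pointing down, gripper open.
Joint ranges: [-177.97, 177.97], [-48.28, 115.42], [12.27, 149.76], [-77.06, 257.06], [2.81, 150.46], [-146.56, 146.56]. Speed limits (degrees/s): [147.25, 147.25, 180, 180, 180, 180].

### API

Orientations are given as [roll, pitch, yaw] about the fixed x, y, z axes, in that order (R = Rz(yaw) Ry(pitch) Rx(roll)).
In Python, from rig import ctrl gives the robot as it stands. Calls block until the motion is done:
- ctrl.move_to(position, orientation): joint-space move of the TCP to a pose.
- ctrl.servo_line(position, rotation=None, max_speed=0.15, max_force=None): straight line of the TCP; rotation=None keeps the orientation; max_speed is the mean speed in m/s. With max_force (N) it stops when the force on the tool has changed by that much, and returns True; else False.
- ctrl.move_joints(angles): joint-space move.
- ctrl.set_gripper(opening, squeeze=None): finger opening in m; squeeze is the grip in N (None keeps the last); returns when the fingers have stopped.
- ctrl.hold(seconds).
- ctrl.solve_ik(position, orientation): joint angles nearest the present ones, or None.
- ctrl.get_obs(): the state.
- ctrl.camera(name): name is "scene" or "top"; returns (picture, depth): 420x560x3 uint8, red, green, blue; 420x560 float32, m along the optical axis (not along the pixel's ray), 0 where there is no reading.
- ctrl.get_calibration(name): a dict with "vfov" (degrees; the focal length in pixels is half the picture's height over the tangent of half this angle, whatever the lens; pixels are square), "cx", "cy" (the principal point, pixels), "dist_coeffs" ([k1, k2, p1, p2, k3] as OpenCV has them; the pictures are not rectified), "extrinsics" (4x4, takes a point from camera to world coordinates). Camera axes: x right, y down, z forward; pixel columns grow to the right and rows downward; lengths in m; the calibration is good to about 2 mm. A picture is of the moment at which its call begins. get_calibration takes no time and is no camera call.
A pose or a line that the arm cannot do raises ctrl.MotionError and nothing moves.
- ctrl.job_done(): hands the job in, once; it reports no verdict.
The state is a dict: "clock": time; "q": joint angles; "joint_velocities": joint speeds; "effort": joint torques, N m; "ee_pos": TCP position; "tcp_rot": TCP orientation; "contact_force": force on the tool from outside, world axes, zero at the start; "torque": the same for the moment, N m; "grip_width": finger opening in m.
Only numpy, scipy, OpenCV 4.12 (cv2) and the standard library are available. Lean on these libraries where they do the work, as an engineer would, in place of code of your own. Each camera call takes 0.05 s, during which the arm holds its last target. There are 200 camera calls.

### The job

Set up the cuvette reader: put the corner stage (the flat plate with the two low stops) fully home on the reader's two pegs, the end stop towards the console, then stand the cuvette block on it with its long side along the long stop, and press it into the corner, firmly against both stops at once. Finish while still holding it pressed there: do not let go, and keep both contacts. Leave the other things on the bench where they are.

Things in the scene. Friction and masses are not known exactly. Their poses are not given: they have to be found in the camera images.
- reader_deck (a point): Fixed white reader: deck 200 mm along x, 130 mm along y, its top 30 mm above the bench. This point: on the deck's top surface, half-way between its two pegs; z up. The console stands at the +x end (80 mm deep, 150 wide, 55 mm high, from x = 100 to 180 mm), roughly away from the robot (x axis within 0.35 rad of world x).
- peg_big (a point): Top of the reader's thicker steel peg, 16 mm diameter, 12 mm tall, its top 4 mm tapered to 10 mm; stands on the deck 40 mm from reader_deck towards +x (console side).
- peg_small (a point): Top of the reader's thinner steel peg, 10 mm diameter, 12 mm tall, its top 4 mm tapered to 4 mm; stands on the deck 40 mm from reader_deck towards -x.
- stage_mid (a point): Corner stage: loose aluminium plate 120 (x) x 60 (y) x 20 mm thick, about 0.33 kg, grip it across its 60 mm width. This point: plate centre, 10 mm above its underside. Stops 14 mm high, 10 mm thick stand on its top at the +x end and the +y edge; free floor x -60 to +50, y -30 to +20, 10 mm above this point. Starts flat on the bench left or right of the reader, x within 0.4 rad of world x.
- hole_big (a point): Mouth of the stage's wider hole, in its underside at stage x = +40 mm, y = 0: 19 mm diameter, blind, 14 mm deep; takes the thicker peg with 1.5 mm play all round. Fully home, the stage's underside lies flat on the deck and stage_mid is 10 mm above reader_deck.
- hole_small (a point): Mouth of the stage's narrower hole, in its underside at stage x = -40 mm, y = 0: 13 mm diameter, blind, 14 mm deep; takes the thinner peg with 1.5 mm play all round.
- stop_end: The end stop, a rigid wall on the stage (fixed to it). Origin at its contact face (which looks to the stage's -x), 7 mm above the stage's floor, at stage x = +50 mm, y = +5 mm. Axes as the stage.
- stop_side: The side stop, the longer rigid wall on the stage (fixed to it). Origin in the middle of its contact face (which looks to the stage's -y), 7 mm above the floor, at stage x = -5 mm, y = +20 mm. Axes as the stage.
- block: The same cuvette block; origin under its middle, 24 mm below block_mid. In the corner its centre lies at x = +22, y = 0, z = +34 mm from stage_mid in the stage's axes, either way round. Gripped across its 40 mm width with the fingertips at least 16 mm above its underside, the fingers pass over the 14 mm high stops.
- block_mid (a point): Centre (half-way up) of the cuvette block: loose solid aluminium, 56 mm along x, 40 mm along y, 48 mm high, about 0.24 kg, three square wells in a row along x on its top. Starts upright on the bench on the other side of the reader from the stage, x within 0.5 rad of world x.
- dish: Bystander: low clear dish, 60 mm across, 14 mm high. Origin under its middle, on the bench. Leave alone.
- weight: Bystander: brass calibration weight, 30 mm across, 46 mm high. Origin under its middle, on the bench. Leave alone.
- tipbox: Bystander: plain closed plastic box, 70 x 60 mm, 45 mm high. Origin under its middle, on the bench. Leave alone.
- bottle: Bystander: white bottle, 66 mm across, 160 mm high. Origin under its middle, on the bench. Leave alone.
- jar: Bystander: amber glass bottle, 64 mm across, 120 mm high. Origin under its middle, on the bench. Leave alone.
- beaker: Bystander: glass beaker, 70 mm across, 90 mm high. Origin under its middle, on the bench. Leave alone.
- flask: Bystander: conical glass flask, 84 mm across at the foot, 120 mm high. Origin under its middle, on the bench. Leave alone.
Things that resemble listed ones, but are neither listed nor needed, are in the scene too. What is shaped like the part that bears stage_mid but blue or orange is not meant.

How it is judged:
By the outcome, as a careful person would: the job done as asked, in the order asked, and still so for the second after the job is handed in, while the arm keeps its last pose, push and grip.
It also fails if it takes over 72 s, if anything falls off the work surface, if the arm or the gripper's body presses on something with over 40 N, if the wrist force passes 120 N, or if a joint passes its speed limit or range.

## Working session

There is one attempt and no reset: what is moved stays moved. The work goes in short steps, each a Python script; the robot and the scene stay as the last script left them, time stands still between calls to the robot, and variables do not carry over. Pictures are saved under pics/ and viewed, about 8 in all and at most 12, crops included, and the job is handed in when it is done.

```bash
ls; mkdir -p pics
cat > h.py <<'E'
import numpy as np, cv2
from rig import ctrl
def cal(n):
    c=ctrl.get_calibration(n); f=210/np.tan(np.radians(c['vfov'])/2)
    K=np.array([[f,0,c['cx']],[0,f,c['cy']],[0,0,1]]); return K,np.array(c['dist_coeffs'],float),np.array(c['extrinsics'])
def world(n,d,cal_=None):
    K,D,T=cal_ or cal(n); h,w=d.shape
    v,u=np.mgrid[:h,:w]; p=cv2.undistortPoints(np.stack([u,v],-1).reshape(-1,1,2).astype(float),K,D).reshape(h,w,2)
    P=np.dstack([p[...,0]*d,p[...,1]*d,d]); W=P@T[:3,:3].T+T[:3,3]; W[d<=0]=np.nan; return W
def proj(n,X):
    K,D,T=cal(n); R=T[:3,:3].T; t=-R@T[:3,3]
    return cv2.projectPoints(np.asarray(X,float).reshape(-1,1,3),cv2.Rodrigues(R)[0],t,K,D)[0].reshape(-1,2)
def ray(n,uv,z):
    K,D,T=cal(n); p=cv2.undistortPoints(np.asarray(uv,float).reshape(-1,1,2),K,D).reshape(-1,2)
    r=np.c_[p,np.ones(len(p))]@T[:3,:3].T; o=T[:3,3]; return o+r*((z-o[2])/r[:,2:])
def save(name,img): cv2.imwrite('pics/'+name+'.png',img[...,::-1])
E
python3 - <<'E'
from h import *
for n in ('scene','top'):
    im,d=ctrl.camera(n); save(n+'0',im); np.savez(n+'0',im=im,d=d); K,D,T=cal(n); print(n,K[0,0],K[:2,2],D,T.round(3).tolist(),(d>0).mean())
    W=world(n,d); print(np.nanpercentile(W.reshape(-1,3),[1,50,99],axis=0).round(3))
o=ctrl.get_obs(); print(o)
E
```

```text
pics
scene 407.9937700206104 [274.08243152 209.97017186] [0.01847842 0.         0.         0.         0.        ] [[-0.217, 0.624, -0.75, 1.533], [0.976, 0.137, -0.169, 0.23], [-0.003, -0.769, -0.639, 0.89], [0.0, 0.0, 0.0, 1.0]] 0.9961947278911565
[[-0.725 -1.59  -0.757]
 [ 0.478 -0.     0.   ]
 [ 0.958  1.2    0.511]]
top 420.110026932861 [275.8217168  209.11503139] [-0.08530197  0.          0.          0.          0.        ] [[-0.023, -0.983, 0.18, 0.351], [-0.999, 0.029, 0.029, -0.009], [-0.034, -0.179, -0.983, 1.215], [0.0, 0.0, 0.0, 1.0]] 0.9961777210884354
[[ 0.013 -1.327 -0.759]
 [ 0.569  0.016 -0.   ]
 [ 1.82   1.398  0.684]]
{'clock': 0.1, 'q': array([-6.53748842e+01,  1.83483709e+01,  8.96985905e+01, -8.77969979e-04,
        7.20434175e+01, -1.14596157e+00]), 'joint_velocities': array([ 0.04382966, -0.17098824, -0.13872235, -0.06658378,  0.06665856,
       -0.01184128]), 'effort': array([ 8.78256305e-04, -4.13333094e+01, -2.32509971e+01,  7.29198684e-02,
        4.21956251e-02, -4.55274585e-05]), 'ee_pos': array([ 0.24982113, -0.51743724,  0.23220598]), 'tcp_rot': array([-1.79909622e+02, -9.72920051e-04,  2.57713480e+01]), 'contact_force': array([-0.4133704 , -0.4622438 , -1.22190353]), 'torque': array([-0.01712165,  0.05035479,  0.03491514]), 'grip_width': 0.09113563132931386}
```

View both.

View pics/top0.png

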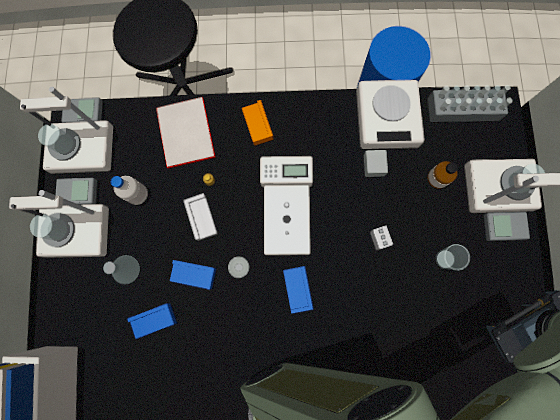

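View pics/scene0.png

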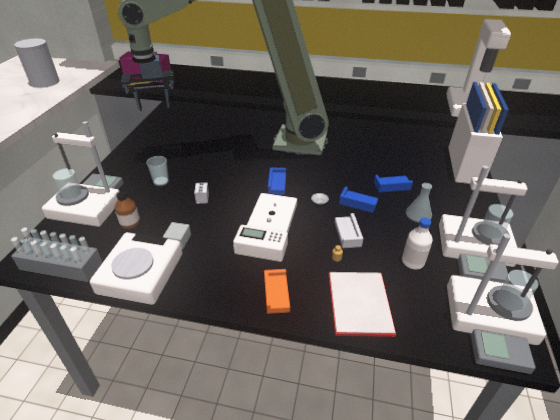

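```bash
cat > m.py <<'E'
from h import *
def seg(W,im,c,r,z0,z1,name,n):
    m=(np.hypot(W[...,0]-c[0],W[...,1]-c[1])<r)&(W[...,2]>z0)&(W[...,2]<z1)
    k,l,s,_=cv2.connectedComponentsWithStats(m.astype(np.uint8)); i=1+np.argmax(s[1:,4]); m=l==i
    P=W[m]; (cx,cy),(a,b),t=cv2.minAreaRect((P[:,:2]*1000).astype(np.float32))
    print(n,name,'n',len(P),'rect c',round(cx,1),round(cy,1),'size',round(a,1),round(b,1),'ang',round(t,1),'z pct',(np.percentile(P[:,2],[5,25,50,75,95])*1000).round(1))
    return m
if __name__=='__main__':
  for n in ('scene','top'):
    z=np.load(n+'0.npz'); im,d=z['im'],z['d']; W=world(n,d)
    if n=='top': cs={k:W[v[1]-3:v[1]+4,v[0]-3:v[0]+4].reshape(-1,3).mean(0) for k,v in dict(stage=(199,216),deck=(275,219),block=(381,237)).items()}; print(cs)
    else: cs=C
    C=cs
    seg(W,im,cs['stage'],.085,.012,.045,'stage',n); seg(W,im,cs['stage'],.085,.027,.045,'stops',n)
    seg(W,im,cs['block'],.055,.008,.06,'block',n); seg(W,im,cs['block'],.055,.043,.06,'blocktop',n)
    seg(W,im,cs['deck'],.22,.02,.045,'deck',n);seg(W,im,cs['deck']+[.15,0,0],.12,.048,.065,'console',n)
    # bench check
    m=(np.hypot(W[...,0]-.55,W[...,1]-.02)<.3)&(abs(W[...,2])<.008); print('bench',np.percentile(W[m][:,2],[10,50,90]))
  E=[]
  for n in ('scene','top'):
    im=np.load(n+'0.npz')['im']
    for k,h in (('stage',.02),('deck',.03),('block',.048)):
        c=C[k].copy(); 
        if k=='deck': c[0]+=0
        c[2]=h; u=proj(n,c)[0].round().astype(int); s=33 
        cr=im[max(0,u[1]-s):u[1]+s,u[0]-s:u[0]+s]; print(n,k,'crop origin',u-s)
        E.append(cv2.resize(cr,(264,264),interpolation=cv2.INTER_CUBIC))
  save('crops',np.vstack([np.hstack(E[3:]),np.hstack(E[:3])]))
E
sed -i '/^from rig/a from scipy.optimize import least_squares' h.py
python3 m.py
```

```text
Traceback (most recent call last):
  File "m.py", line 12, in <module>
    else: cs=C
             ^
NameError: name 'C' is not defined
```

```bash
sed -i "s/  for n in ('scene','top'):/  for n in ('top','scene'):/" m.py; python3 m.py
```

```text
{'stage': array([0.55554169, 0.2505434 , 0.01985904]), 'deck': array([0.53894692, 0.02917117, 0.02961181]), 'block': array([nan, nan, nan])}
top stage n 884 rect c 552.1 246.8 size 122.6 60.5 ang 16.4 z pct [16.5 19.2 21.4 29.2 35.8]
top stops n 229 rect c 552.1 246.8 size 122.6 60.5 ang 16.4 z pct [29.4 32.3 33.8 35.5 37.5]Traceback (most recent call last):
  File "m.py", line 15, in <module>
    seg(W,im,cs['block'],.055,.008,.06,'block',n); seg(W,im,cs['block'],.055,.043,.06,'blocktop',n)
    ~~~^^^^^^^^^^^^^^^^^^^^^^^^^^^^^^^^^^^^^^^^^^
  File "m.py", line 4, in seg
    k,l,s,_=cv2.connectedComponentsWithStats(m.astype(np.uint8)); i=1+np.argmax(s[1:,4]); m=l==i
                                                                      ~~~~~~~~~^^^^^^^^^
    return _wrapfunc(a, 'argmax', axis=axis, out=out, **kwds)
    return bound(*args, **kwds)
ValueError: attempt to get argmax of an empty sequence
```

```bash
sed -i "s/\.mean(0) for/ for/; s/W\[v\[1\]-3/np.nanmean(W[v[1]-3/; s/reshape(-1,3) for/reshape(-1,3),0) for/" m.py; python3 m.py
```

```text
{'stage': array([0.55554169, 0.2505434 , 0.01985904]), 'deck': array([0.53894692, 0.02917117, 0.02961181]), 'block': array([ 0.47716653, -0.26551706,  0.047782  ])}
top stage n 884 rect c 552.1 246.8 size 122.6 60.5 ang 16.4 z pct [16.5 19.2 21.4 29.2 35.8]
top stops n 229 rect c 552.1 246.8 size 122.6 60.5 ang 16.4 z pct [29.4 32.3 33.8 35.5 37.5]
top block n 334 rect c 477.4 -270.6 size 54.3 42.7 ang 15.7 z pct [18.9 45.  47.5 49.  51.4]
top blocktop n 277 rect c 477.2 -271.0 size 53.6 42.3 ang 16.5 z pct [44.4 46.4 48.  49.4 51.5]
top deck n 3202 rect c 539.2 -2.4 size 144.5 202.0 ang 88.5 z pct [26.1 28.4 30.  31.5 34.4]
top console n 1393 rect c 677.0 -4.7 size 146.9 78.7 ang 88.3 z pct [51.1 53.7 55.6 57.4 60.3]
bench [-2.98738625e-03  9.51452357e-05  3.25641036e-03]
scene stage n 603 rect c 553.2 248.5 size 125.9 61.2 ang 17.4 z pct [16.  19.5 21.6 29.8 35.6]
scene stops n 171 rect c 552.1 250.8 size 124.3 60.3 ang 14.8 z pct [28.3 31.9 33.8 35.2 36.5]
scene block n 232 rect c 477.3 -267.2 size 64.9 40.3 ang 15.8 z pct [11.4 27.5 43.9 47.8 49.9]
scene blocktop n 120 rect c 477.3 -267.4 size 65.3 39.6 ang 14.8 z pct [44.6 46.6 47.7 48.8 50.3]
scene deck n 1344 rect c 526.1 -1.0 size 130.3 179.7 ang 88.9 z pct [27.  29.  30.3 31.5 33.5]
scene console n 965 rect c 678.3 -3.3 size 148.7 82.3 ang 89.4 z pct [50.7 54.  55.8 57.3 59.6]
bench [-0.00278501 -0.00011912  0.00258918]
top stage crop origin [166 183]
top deck crop origin [242 186]
top block crop origin [348 204]
scene stage crop origin [316 197]
scene deck crop origin [248 181]
scene block crop origin [168 154]
```

View pics/crops.png

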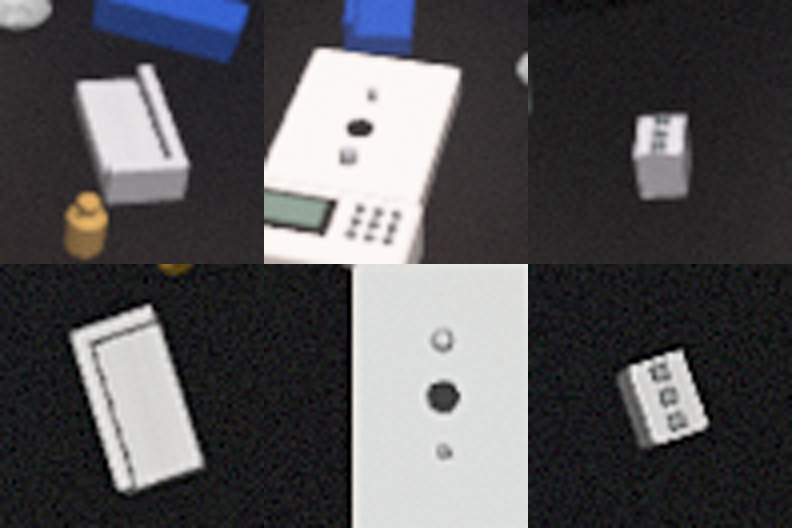

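Run:
```python
from h import *
pk={'top':[(44.75,19.0),(45.0,46.75)],'scene':[(84/4,157/4),(107/4,95/4)]}; o={'top':(242,186),'scene':(248,181)}
for n in pk:
    z=np.load(n+'0.npz'); im=z['im']; uv=np.array(pk[n])+o[n]-.375
    g=cv2.cvtColor(im,cv2.COLOR_RGB2GRAY).astype(float)
    for u in uv:   # darkness-weighted centroid of peg on white deck
        i,j=u.round().astype(int); w=np.clip(np.percentile(g[j-6:j+7,i-6:i+7],70)-8-g[j-5:j+5,i-5:i+6],0,40); yy,xx=np.mgrid[j-5:j+5,i-5:i+6]
        m=w>0; print(n,u,'blob',(w*xx).sum()/w.sum(),(w*yy).sum()/w.sum())
    for h in (.036,.042): print(n,h,(ray(n,uv,h)*1000).round(1).tolist())
z=np.load('top0.npz'); W=world('top',z['d'])
for n in ('top','scene'):
    z=np.load(n+'0.npz'); W=world(n,z['d'])
    m=(abs(W[...,0]-.54)<.09)&(abs(W[...,1])<.1)&(W[...,2]>.02)&(W[...,2]<.04)
    P=W[m]
    L=[];R=[]
    for x in np.arange(.46,.62,.01):
        q=P[abs(P[:,0]-x)<.005,1]; L.append((x,q.max())); R.append((x,q.min()))
    L,R=np.array(L),np.array(R); mid=(L[:,1]+R[:,1])/2
    print(n,'yaw L,R',np.degrees(np.polyfit(L[:,0],L[:,1],1)[0]),np.degrees(np.polyfit(R[:,0],R[:,1],1)[0]),'mid y at .5375',np.polyval(np.polyfit(L[:,0],mid,1),.5375))
print(ray('top',[(208,180)],.046))
T=[.5527,.2476]; yaw=16.8
ctrl.move_to([*T,.16],[180,0,yaw]); ctrl.servo_line([*T,.06],max_speed=.2)
for n in ('top','scene'):
    im,d=ctrl.camera(n); np.savez(n+'1',im=im,d=d)
    u=proj(n,[*T,.03])[0].astype(int); c=cv2.resize(im[u[1]-40:u[1]+40,u[0]-50:u[0]+50],(500,400)); 
    L=c if n=='top' else np.vstack([L,c])
save('pre',cv2.resize(L,None,fx=.75,fy=.75)); print(ctrl.get_obs()['clock'],ctrl.get_obs()['q'].round(1))
```

```text
top [286.375 204.625] blob 286.1798715203426 204.9036402569593
top [286.625 232.375] blob 286.5383275261324 232.57142857142858
top 0.036 [[578.6, -4.5, 36.0], [498.8, -3.0, 36.0]]
top 0.042 [[577.4, -4.5, 42.0], [498.0, -3.0, 42.0]]
scene [268.625 219.875] blob 268.91577825159914 219.17910447761193
scene [274.375 204.375] blob 274.575 204.38888888888889
scene 0.036 [[582.2, -2.3, 36.0], [501.7, -1.5, 36.0]]
scene 0.042 [[588.8, -0.7, 42.0], [508.9, 0.2, 42.0]]
top yaw L,R -1.0760642724653835 -0.7437793541025456 mid y at .5375 -0.0025617776817140597
scene yaw L,R -0.9764637104023454 -1.6258467643074128 mid y at .5375 -0.0009680374694596774
[[0.65579211 0.21969145 0.046     ]]
3.7583 [23.  29.6 98.3  0.  51.8 96.2]
```

View pics/pre.png

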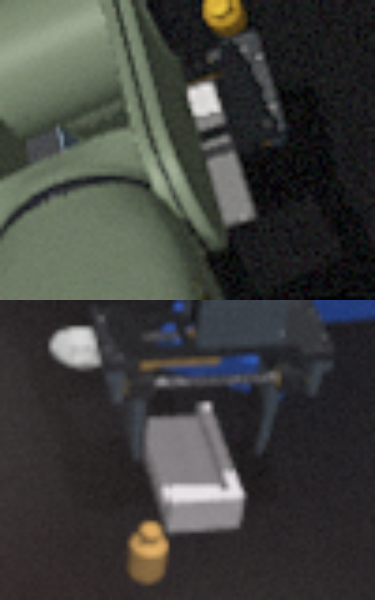

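Run:
```python
from h import *
T=[.5527,.2476]
print(ctrl.servo_line([*T,.024],max_speed=.1,max_force=10)); ctrl.set_gripper(.05,squeeze=45)
o=ctrl.get_obs(); print(o['grip_width'],o['ee_pos'],o['tcp_rot'],o['contact_force'],o['clock'])
ctrl.servo_line([*T,.15],max_speed=.25)
ctrl.move_to([.5380,-.0018,.12],[180,0,-1.1])
ctrl.servo_line([.5380,-.0018,.080],max_speed=.1); ctrl.hold(.3)
o=ctrl.get_obs(); print(o['grip_width'],o['ee_pos'],o['tcp_rot'],o['contact_force'],o['clock'])
from m import seg
for n in ('top','scene'):
    im,d=ctrl.camera(n); np.savez(n+'2',im=im,d=d); W=world(n,d)
    u=proj(n,[.54,0,.06])[0].astype(int); c=cv2.resize(im[u[1]-40:u[1]+40,u[0]-50:u[0]+50],(500,400)); 
    L=c if n=='top' else np.hstack([L,c])
save('over',cv2.resize(L,None,fx=.8,fy=.8,interpolation=cv2.INTER_AREA))
```

```text
False
0.059957708120971086 [0.55289279 0.24747237 0.0243495 ] [ 1.79981262e+02 -2.30803830e-02  1.68119555e+01] [ 0.38187575 -1.0649737   1.82520028] 4.85
0.05979579380709941 [ 0.53837228 -0.00180491  0.08059117] [-1.79999251e+02 -7.02929573e-02 -1.10019426e+00] [-0.04883637  0.51439538 -3.70107521] 7.3417
```

View pics/over.png

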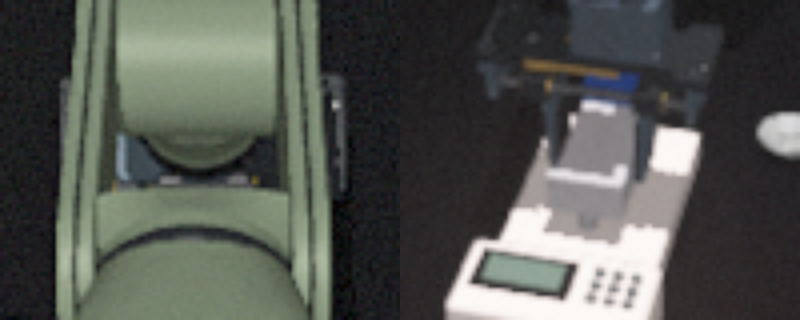

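Run:
```python
from h import *
z=np.load('scene2.npz'); W=world('scene',z['d'])
m=(abs(W[...,1])<.024)&(abs(W[...,0]-.598)<.012)&(W[...,2]>.063)&(W[...,2]<.082); print('end face x,n',np.nanmedian(W[m][:,0]),m.sum())
m=(abs(W[...,0]-.594)<.012)&(W[...,2]>.086)&(W[...,2]<.096)&(abs(W[...,1])<.04); P=W[m]; print('end stop top',P.min(0),P.max(0),len(P))
hit=ctrl.servo_line([.5380,-.0018,.0535],max_speed=.03,max_force=10)
o=ctrl.get_obs(); print(hit,o['ee_pos'],o['tcp_rot'],o['contact_force'],o['torque'],o['grip_width'],o['clock'])
```

```text
end face x,n 0.5960838747149063 73
end stop top [ 0.58314152 -0.02983786  0.08605843] [0.60050681 0.02920717 0.09481352] 67
True [ 0.53817391 -0.00248177  0.05427868] [ 1.79938091e+02  6.66413387e-04 -1.10675170e+00] [-0.26148018  1.00413422  5.13919048] [-0.01585382  0.01943152 -0.099885  ] 0.060217377630081816 8.275
```

Run:
```python
from h import *
from m import seg
ctrl.set_gripper(.091,squeeze=20)
p=ctrl.get_obs()['ee_pos']; ctrl.servo_line([p[0],p[1],.15],max_speed=.25)
B=[.4775,-.269]
ctrl.move_to([*B,.14],[180,0,15.6]); 
L=[]
for n in ('top','scene'):
    im,d=ctrl.camera(n); np.savez(n+'3',im=im,d=d); W=world(n,d); c=np.array([.538,-.002,.05])
    m=seg(W,im,c,.085,.042,.075,'stage',n); seg(W,im,c,.085,.058,.075,'stops',n)
    for a,b in ((-55,-15),(-15,15),(15,45)):
        q=W[(W[...,0]>.538+a/1e3)&(W[...,0]<.538+b/1e3)&(W[...,1]>-.027)&(W[...,1]<.013)]; print('floor z',a,b,np.nanmedian(q[:,2]),len(q))
    u=proj(n,[.54,0,.05])[0].astype(int); L.append(cv2.resize(im[u[1]-40:u[1]+40,u[0]-40:u[0]+40],(360,360),interpolation=cv2.INTER_CUBIC))
    seg(W,im,B,.055,.043,.06,'blocktop',n)
save('placed',np.hstack(L)); print(ctrl.get_obs()['clock'],ctrl.get_obs()['q'])
```

```text
top stage n 935 rect c 537.9 -1.3 size 58.9 121.1 ang 88.7 z pct [46.7 48.9 50.8 58.3 65.6]
top stops n 235 rect c 537.9 0.2 size 55.9 121.3 ang 88.4 z pct [59.9 62.3 63.8 65.2 67.3]
floor z -55 -15 0.0499883769410997 208
floor z -15 15 0.04926758190799907 149
floor z 15 45 0.04990565052564122 143Traceback (most recent call last):
  File "<stdin>", line 14, in <module>
  File "m.py", line 4, in seg
    k,l,s,_=cv2.connectedComponentsWithStats(m.astype(np.uint8)); i=1+np.argmax(s[1:,4]); m=l==i
                                                                      ~~~~~~~~~^^^^^^^^^
    return _wrapfunc(a, 'argmax', axis=axis, out=out, **kwds)
    return bound(*args, **kwds)
ValueError: attempt to get argmax of an empty sequence
```

Run:
```python
from h import *
from m import seg
B=[.4775,-.269]
print(ctrl.get_obs()['ee_pos'],ctrl.servo_line([*B,.037],max_speed=.12,max_force=10)); ctrl.set_gripper(.03,squeeze=45)
o=ctrl.get_obs(); print(o['grip_width'],o['ee_pos'],o['contact_force'],o['clock'])
ctrl.servo_line([*B,.16],max_speed=.25)
a=np.radians(-1.2); R=np.array([[np.cos(a),-np.sin(a)],[np.sin(a),np.cos(a)]])
S=np.array([.5382,-.0022]); P=S+R@[.012,-.006]
ctrl.move_to([*P,.16],[180,0,-1.2]); ctrl.servo_line([*P,.098],max_speed=.15); ctrl.hold(.3)
o=ctrl.get_obs(); print(o['grip_width'],o['ee_pos'],o['contact_force'],o['clock'])
L=[]
for n in ('top','scene'):
    im,d=ctrl.camera(n); np.savez(n+'4',im=im,d=d)
    u=proj(n,[.54,0,.05])[0].astype(int); L.append(cv2.resize(im[u[1]-45:u[1]+45,u[0]-45:u[0]+45],(390,390),interpolation=cv2.INTER_CUBIC))
save('blockover',np.hstack(L))
```

```text
[ 0.4777091  -0.26789815  0.13945786] False
0.040127034672596255 [ 0.47756267 -0.26913787  0.03701419] [-0.46684665 -1.18132984 -0.27319359] 12.4083
0.04012517564680845 [ 0.55056087 -0.00848801  0.09886188] [ 0.03770371 -0.24794984 -2.28179349] 14.9667
```

View pics/blockover.png

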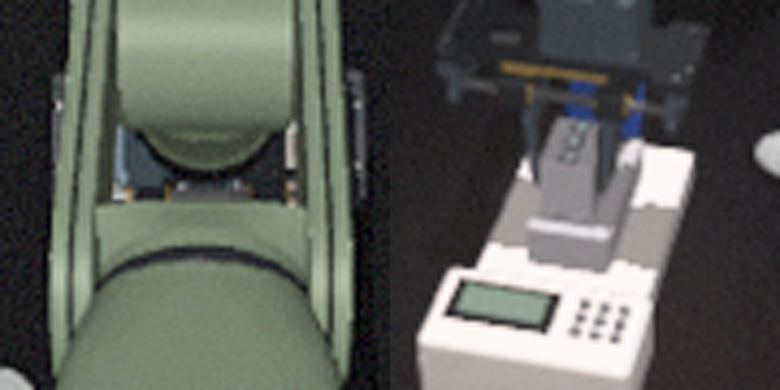

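```bash
cat > s.py <<'E'
from h import *
a=np.radians(-1.2); ex=np.array([np.cos(a),np.sin(a),0]); ey=np.array([-np.sin(a),np.cos(a),0])
def st(t,h=None):
    o=ctrl.get_obs(); f=o['contact_force']; p=o['ee_pos']-[.5382,-.0022,.040]
    print(t,h,'stage-frame',(np.array([p@ex,p@ey,p[2]])*1000).round(2),'F',np.round([f@ex,f@ey,f[2]],1),'M',o['torque'].round(2),'rot',o['tcp_rot'].round(2),'w',round(o['grip_width'],4),'t',round(o['clock'],1)); return o
def go(dx,dy,dz,v,f):
    p=ctrl.get_obs()['ee_pos']; return ctrl.servo_line(p+ex*dx+ey*dy+np.array([0,0,dz]),max_speed=v,max_force=f)
E
python3 - <<'E'
from s import *
st('start'); h=go(0,0,-.016,.03,6); ctrl.hold(.3); st('down',h)
h=go(.02,0,0,.02,8); ctrl.hold(.3); st('x',h)
h=go(0,.014,0,.02,8); ctrl.hold(.3); st('y',h)
E
```

```text
start None stage-frame [12.22 -5.96 58.5 ] F [-0.4  0.6 -2.8] M [ 0.04 -0.    0.01] rot [ 1.80e+02 -5.00e-02 -1.19e+00] w 0.04 t 15.1
down True stage-frame [12.24 -5.94 46.86] F [0.9 1.  5.3] M [ 0.02 -0.08  0.03] rot [ 1.8e+02 -2.0e-02 -1.2e+00] w 0.0398 t 15.8
x True stage-frame [12.4  -5.94 46.97] F [-1.  -0.   2.6] M [-0.01  0.07  0.03] rot [180.     0.24  -1.19] w 0.0395 t 16.4
y True stage-frame [ 1.272e+01 -3.000e-02  4.697e+01] F [0.3 2.5 2.5] M [ 0.47 -0.17  0.09] rot [179.88   0.19  -1.15] w 0.0399 t 17.2
```

Run:
```python
from s import *
h=go(0,-.003,0,.02,15); ctrl.hold(.2); st('backy',h)
h=go(0,0,.0004,.02,None); ctrl.hold(.2); st('up',h)
for i in range(4):
    h=go(.014,0,0,.015,10); st('x now',h); ctrl.hold(.3); st('x',h)
    o=ctrl.get_obs()
    if ctrl.get_obs()['contact_force']@ex<-4: break
```

```text
backy False stage-frame [12.77 -2.92 46.97] F [-0.2  1.5  3.1] M [ 0.6  -0.15  0.05] rot [179.84   0.21  -1.14] w 0.0399 t 17.7
up False stage-frame [12.4  -3.24 47.05] F [-0.   0.1 -0.1] M [-0.07 -0.01 -0.01] rot [179.79   0.27  -1.12] w 0.0398 t 18.1
x now True stage-frame [23.7  -3.24 47.11] F [-0.1 -0.6  5.4] M [ 0.07 -0.03 -0.02] rot [179.83   0.57  -1.13] w 0.0399 t 19.0
x True stage-frame [23.66 -3.24 47.08] F [-0.4  0.   5.5] M [ 0.09 -0.15  0.04] rot [179.83   0.56  -1.13] w 0.0395 t 19.3
x now True stage-frame [23.86 -3.22 47.28] F [-1.1 -0.5  3.7] M [0.06 0.07 0.  ] rot [179.83   0.98  -1.12] w 0.0395 t 19.7
x True stage-frame [23.83 -3.22 47.26] F [0.2 0.5 4.6] M [ 0.14 -0.06  0.02] rot [179.83   0.96  -1.12] w 0.0395 t 20.0
x now True stage-frame [24.04 -3.22 47.43] F [-0.4 -0.   4. ] M [0.06 0.05 0.02] rot [179.83   1.35  -1.11] w 0.0399 t 20.4
x True stage-frame [24.01 -3.23 47.43] F [-0.9 -0.5  2.5] M [0.08 0.04 0.04] rot [179.83   1.33  -1.12] w 0.0396 t 20.8
x now True stage-frame [24.18 -3.23 47.58] F [-1.   0.3  3.3] M [ 0.09  0.04 -0.05] rot [179.83   1.69  -1.11] w 0.0397 t 21.1
x True stage-frame [24.16 -3.25 47.57] F [-0.4  0.4  3. ] M [-0.02 -0.04  0.03] rot [179.83   1.67  -1.11] w 0.0391 t 21.4
```

```bash
cat >> s.py <<'E'
S0=np.array([.5382,-.0022,.040])
def to(x,y,z,v=.02,f=None,rot=(180,0,-1.15)):
    h=ctrl.servo_line(S0+ex*x/1e3+ey*y/1e3+np.array([0,0,z/1e3]),rotation=list(rot),max_speed=v,max_force=f); return h
E
python3 - <<'E'
from s import *
h=to(20,-3.2,48.5); ctrl.hold(.2); st('free',h)
h=to(20,-3.2,46.8); ctrl.hold(.2); st('touch',h)
for x in (22.5,23.5,24.2,24.9,25.5):
    h=to(x,-3.2,46.8,f=35); ctrl.hold(.2); o=st(f'x{x}',h)
    if o['contact_force']@ex<-9 : break
E
```

```text
free False stage-frame [20.12 -3.2  48.28] F [ 0.3 -0.  -1.6] M [ 0.04 -0.04 -0.04] rot [ 1.80e+02  1.00e-02 -1.15e+00] w 0.0394 t 22.0
touch False stage-frame [20.18 -3.18 46.85] F [ 0.4  0.4 -0.6] M [ 0.03 -0.02  0.  ] rot [-1.80e+02 -2.00e-02 -1.15e+00] w 0.0403 t 22.5
x22.5 False stage-frame [22.37 -3.2  46.86] F [-1.2  0.3  2.1] M [-0.01  0.27  0.05] rot [-1.80e+02  1.00e-02 -1.15e+00] w 0.0401 t 22.9
x23.5 False stage-frame [23.22 -3.21 46.88] F [-4.6 -0.2  4.7] M [ 0.02  0.68 -0.03] rot [-1.80e+02  3.00e-02 -1.15e+00] w 0.0397 t 23.4
x24.2 False stage-frame [23.49 -3.19 46.91] F [-5.3  0.8  6. ] M [ 0.04  0.86 -0.  ] rot [ 1.80e+02  9.00e-02 -1.14e+00] w 0.0397 t 23.8
x24.9 False stage-frame [23.55 -3.2  46.92] F [-6.3  0.3  7.3] M [0.07 1.09 0.03] rot [ 1.80e+02  1.70e-01 -1.14e+00] w 0.0395 t 24.3
x25.5 False stage-frame [23.62 -3.22 46.94] F [-7.9 -0.5  8.6] M [0.07 1.33 0.02] rot [180.     0.23  -1.14] w 0.0398 t 24.7
```

Run:
```python
from s import *
to(22,-3.2,46.8); ctrl.set_gripper(.052); ctrl.hold(.2); st('released')
ctrl.set_gripper(.03,squeeze=45); st('regrip')
to(22,-3.2,46.6); ctrl.hold(.2); st('touch')
for x in (23.5,24.5,25.5):
    h=to(x,-3.2,46.6,f=35); ctrl.hold(.15); o=st(f'x{x}',h)
for y in (-1,0,.8,1.5,2.2,3):
    h=to(25.5,y,46.6,f=35); ctrl.hold(.15); o=st(f'y{y}',h)
    if o['contact_force']@ey<-7: break
```

```text
released None stage-frame [21.99 -3.21 46.77] F [ 0.1 -0.4  0.4] M [0.02 0.06 0.01] rot [180.     0.    -1.15] w 0.0521 t 25.7
regrip None stage-frame [22.02 -3.21 46.82] F [-0.5 -0.6 -0.3] M [-0.02  0.01  0.04] rot [180.    -0.    -1.15] w 0.0398 t 26.0
touch None stage-frame [22.02 -3.21 46.81] F [-0.5 -0.8  3.6] M [0.04 0.23 0.01] rot [ 1.80e+02 -1.00e-02 -1.15e+00] w 0.04 t 26.5
x23.5 False stage-frame [22.13 -3.22 46.87] F [-3.9 -0.7  6.9] M [0.   0.79 0.01] rot [ 1.80e+02  1.70e-01 -1.15e+00] w 0.04 t 26.9
x24.5 False stage-frame [22.51 -3.2  46.87] F [-6.7  0.2  7.9] M [ 0.03  0.98 -0.01] rot [180.     0.25  -1.15] w 0.0397 t 27.3
x25.5 False stage-frame [22.6  -3.2  46.93] F [-8.  -0.6  9.3] M [ 0.04  1.34 -0.02] rot [180.     0.36  -1.14] w 0.0398 t 27.7
y-1 False stage-frame [22.65 -2.75 46.94] F [-7.8 -6.2 10.3] M [-1.01  1.37 -0.09] rot [179.82   0.36  -1.09] w 0.0397 t 28.1
y0 False stage-frame [22.67 -2.54 46.95] F [-7.2 -8.1 11. ] M [-1.55  1.35 -0.11] rot [179.74   0.36  -1.08] w 0.0398 t 28.5
```

Run:
```python
from s import *
to(21.5,-2.5,47.0); ctrl.hold(.2); st('off')
for y in (-1.5,-.5,0,.5,1.2,2):
    h=to(21.5,y,47.0,f=35); ctrl.hold(.15); o=st(f'y{y}',h)
    if o['contact_force']@ey<-7: break
for x in (22.5,23.5,24.5,25.5,26):
    h=to(x,y,46.8,f=35); ctrl.hold(.15); o=st(f'x{x}',h)
    if o['contact_force']@ex<-8: break
```

```text
off None stage-frame [21.54 -2.32 46.83] F [-1.  -0.3  0.6] M [-0.13  0.11 -0.06] rot [-1.7999e+02  1.0000e-02 -1.1400e+00] w 0.0397 t 29.1
y-1.5 False stage-frame [21.49 -1.31 46.81] F [-0.4 -0.  -1.9] M [-0.01 -0.02 -0.02] rot [-1.7999e+02  1.0000e-02 -1.1500e+00] w 0.0397 t 29.4
y-0.5 False stage-frame [21.47 -0.47 46.98] F [-0.1  0.1 -2.1] M [ 0.09  0.03 -0.02] rot [-180.      0.     -1.15] w 0.0398 t 29.9
y0 False stage-frame [21.47 -0.18 46.97] F [-0.2 -1.3 -1.5] M [-0.24  0.01  0.07] rot [ 1.7998e+02  1.0000e-02 -1.1400e+00] w 0.0399 t 30.2
y0.5 False stage-frame [21.48 -0.06 47.  ] F [ 0.7 -5.2 -2.1] M [-1.04  0.1   0.15] rot [179.94   0.    -1.12] w 0.0396 t 30.6
y1.2 False stage-frame [21.49  0.09 47.07] F [ 0.8 -7.3 -1.1] M [-1.35  0.06  0.09] rot [179.88  -0.    -1.1 ] w 0.0402 t 31.1
x22.5 False stage-frame [2.171e+01 4.000e-02 4.692e+01] F [-1.9 -7.   0.7] M [-1.45  0.45  0.16] rot [ 1.7988e+02  1.0000e-01 -1.1000e+00] w 0.0399 t 31.4
x23.5 False stage-frame [21.77  0.05 46.89] F [-4.1 -8.2  2.3] M [-1.41  0.77  0.16] rot [179.88   0.22  -1.1 ] w 0.0397 t 31.9
x24.5 False stage-frame [2.191e+01 3.000e-02 4.694e+01] F [-5.6 -6.9  4.3] M [-1.34  1.08  0.13] rot [179.88   0.32  -1.1 ] w 0.0395 t 32.2
x25.5 False stage-frame [2.205e+01 3.000e-02 4.697e+01] F [-8.9 -7.2  5.6] M [-1.36  1.48  0.1 ] rot [179.88   0.43  -1.1 ] w 0.0397 t 32.6
```

Run:
```python
from s import *
to(20.5,-.8,47.4); ctrl.hold(.2); st('off')
for x in (21.5,22,22.5,23,23.5,24,24.5):
    h=to(x,-.8,47.4,f=35); ctrl.hold(.15); o=st(f'x{x}',h)
    if o['contact_force']@ex<-5: break
L=[]
for n in ('top','scene'):
    im,d=ctrl.camera(n); np.savez(n+'5',im=im,d=d)
    u=proj(n,[.56,0,.06])[0].astype(int); L.append(cv2.resize(im[u[1]-30:u[1]+30,u[0]-30:u[0]+30],(390,390),interpolation=cv2.INTER_CUBIC))
save('press1',np.hstack(L))
```

```text
off None stage-frame [20.71 -0.46 47.36] F [-0.1  0.7 -1. ] M [-0.03  0.02  0.04] rot [-1.7998e+02 -1.0000e-02 -1.1500e+00] w 0.0401 t 33.3
x21.5 False stage-frame [21.49 -0.79 47.37] F [ 0.   1.  -1.3] M [-0.   -0.05  0.06] rot [-180.      0.     -1.15] w 0.0394 t 33.7
x22 False stage-frame [21.99 -0.79 47.38] F [ 0.  -0.3 -1.8] M [ 0.02  0.02 -0.05] rot [-180.      0.     -1.15] w 0.0398 t 34.1
x22.5 False stage-frame [22.29 -0.81 47.34] F [-1.4  0.6 -1.9] M [0.06 0.21 0.06] rot [ 1.80e+02  3.00e-02 -1.15e+00] w 0.0397 t 34.5
x23 False stage-frame [22.36 -0.82 47.28] F [-3.2 -0.6  0.2] M [0.05 0.7  0.03] rot [ 1.80e+02  8.00e-02 -1.15e+00] w 0.0397 t 34.9
x23.5 False stage-frame [22.45 -0.8  47.22] F [-4.7 -0.6  0.6] M [0.01 1.01 0.04] rot [ 1.80e+02  1.40e-01 -1.15e+00] w 0.0398 t 35.3
x24 False stage-frame [22.61 -0.85 47.16] F [-6.1  0.1  1.1] M [0.05 1.08 0.06] rot [179.99   0.18  -1.14] w 0.0396 t 35.7
```

View pics/press1.png

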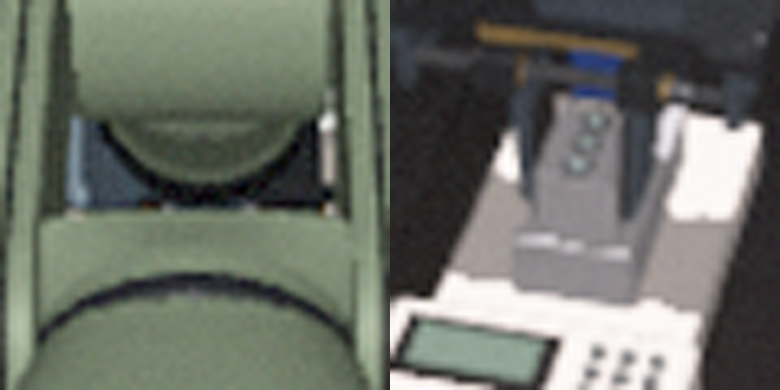

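Run:
```python
from s import *
to(21.9,-.8,47.2); to(21.9,-.1,47.1); ctrl.hold(.2); st('corner, light')
for k in (.25,.5,.75,1):
    h=to(21.9+2.9*k,-.1+1.4*k,47.1-.4*k,f=35,rot=(180+.12*k,-.35*k,-1.15)); ctrl.hold(.2); st(k,h)
ctrl.hold(1); st('held')
```

```text
corner, light None stage-frame [22.38 -0.23 47.14] F [ 0.3 -1.4 -2.5] M [-0.25  0.    0.03] rot [ 1.7999e+02 -6.0000e-02 -1.1400e+00] w 0.0394 t 36.5
0.25 False stage-frame [22.44 -0.16 47.12] F [-2.2 -4.7  0.9] M [-0.92  0.45  0.1 ] rot [ 1.7998e+02 -7.0000e-02 -1.1300e+00] w 0.0395 t 36.9
0.5 False stage-frame [22.45 -0.14 47.04] F [-3.9 -4.6  3.4] M [-1.09  0.77  0.1 ] rot [ 1.7998e+02 -7.0000e-02 -1.1200e+00] w 0.0398 t 37.4
0.75 False stage-frame [22.5  -0.14 46.99] F [-5.6 -6.9  3.4] M [-1.36  1.14  0.05] rot [ 1.7997e+02 -7.0000e-02 -1.1000e+00] w 0.0396 t 37.8
1 False stage-frame [22.51 -0.12 46.95] F [-6.4 -7.9  6.7] M [-1.51  1.35  0.03] rot [ 1.7997e+02 -7.0000e-02 -1.1000e+00] w 0.0399 t 38.3
held None stage-frame [22.5  -0.13 46.93] F [-7.5 -8.5  5.4] M [-1.53  1.41  0.07] rot [ 1.7997e+02 -6.0000e-02 -1.0900e+00] w 0.0399 t 39.3
```

Run:
```python
from s import *
im,d=ctrl.camera('scene'); W=world('scene',d)
def z(x0,x1,y0,y1,lo,hi):
    P=W.reshape(-1,3)-S0; q=np.c_[P@ex,P@ey,P[:,2]+.04]*1000; m=(q[:,0]>x0)&(q[:,0]<x1)&(q[:,1]>y0)&(q[:,1]<y1)&(q[:,2]>lo)&(q[:,2]<hi); return np.median(q[m],0).round(1),m.sum()
print('end stop top',z(51,60,-28,28,60,70)); print('side stop top',z(-55,-25,21,29,58,70)); print('floor rear',z(-58,-20,-28,15,44,56)); print('block top',z(0,50,-18,18,92,104)); 
u=proj('scene',[.56,0,.06])[0].astype(int); save('final',cv2.resize(im[u[1]-45:u[1]+45,u[0]-60:u[0]+60],(640,480),interpolation=cv2.INTER_CUBIC)); st('f')
```

```text
end stop top (array([55.2, -0.5, 63.4]), np.int64(49))
side stop top (array([-42.9,  26.7,  64.9]), np.int64(10))
floor rear (array([nan, nan, nan]), np.int64(0))
block top (array([26.2, -0.7, 98.3]), np.int64(120))
f None stage-frame [22.49 -0.11 46.91] F [-7.3 -7.9  5.8] M [-1.44  1.36  0.06] rot [ 1.7997e+02 -6.0000e-02 -1.0900e+00] w 0.0399 t 39.3
  return _methods._mean(a, axis=axis, dtype=dtype,
  ret = um.true_divide(
```

View pics/final.png

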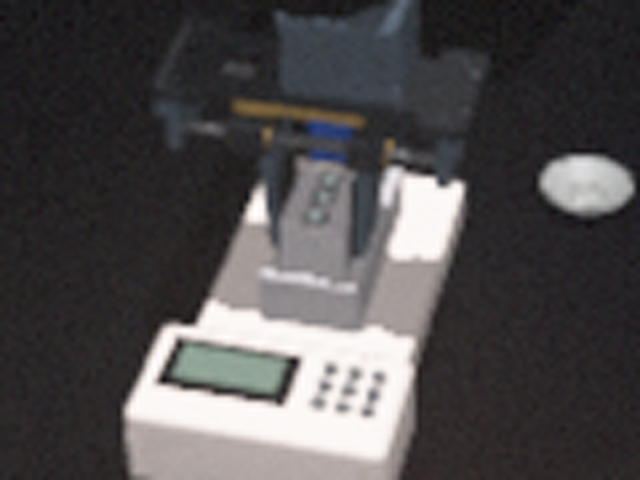

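The final picture shows the stage flat on the deck, with its end stop towards the console at about pixel (310,280). The block (about (320,215)) stands upright in the corner, and both contacts are loaded.

Run:
```python
from s import *
ctrl.job_done(); st('done')
```

```text
the job is handed in; nothing more can be done
the job is handed in; nothing more can be done
```

The corner stage is on the reader's two pegs with its end stop towards the console. The cuvette block stands on it, still gripped and pressed into the corner. I handed the job in at about 39 s.

**Last checks**
- **Stage home:** before the block went on, the top camera showed the stage floor at 49–50 mm along its length, against 50 mm expected. At the end the stop tops read about 63–65 mm, against 64 mm expected.
- **Block pressed in:** the last reading was about 7 N against the end stop and 8 N against the side stop. These held through a 1 s hold, with the tool level within 0.1°. Block height was 98.3 mm, against 98 mm expected.

**What went wrong or disagreed**
- **Early pushes:** the first pushes stuck on floor friction and tilted the tool by up to 1.7°. I regripped the block, found the end-stop contact with it held just off the floor and the side-stop contact with it barely loaded, and then loaded both stops.
- **Cameras:** the two cameras disagreed by about 1.6 mm in y for the stage and the reader, and about 3.5 mm for the block. The peg taper and the force-guided contacts took that up.
- **Stage floor at the end:** the final depth check had no readings there because the arm and block hid it. The final seating therefore rests on the stop heights, and the side-stop one used only 10 pixels.

I did not deliberately touch anything else on the bench, but I made no final check of where the bystanders stand.

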